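# Fetch the stir-bar retriever from behind the reagent bottles

## Robot

A 6-joint arm with a two-finger parallel gripper is mounted at the origin on the work surface. World frame = base frame: x ahead of the robot, y to its left, z up, the work surface at z = 0. Lengths are in m, angles in rad, forces in N, time in s.
With the tool pointing down it reaches from about 0.275 to 0.75 m from the base axis. Payload 10.2 kg.
Tool frame: the origin (TCP) lies midway between the tips of the shut fingers; the grasp point (between the pads) lies 19 mm behind it (env.hold_point_z is the distance from the TCP to the grasp point, in m); x points along the fingers, z is the direction in which the jaws open and shut, and the axes are right-handed (so a half turn about x gives the same grasp; the last joint's range is limited). The gripper opens to 85 mm and grips with 20 to 120 N. Pads are 22 mm wide; open, the fingers measure 114 mm over their backs; the gripper's body (76 mm by 85 mm) begins 54 mm behind the grasp point. The pads swing forward as they close: fully open they stand 13 mm farther back than shut.
Start: joints at [-1.346, 0.313, 1.498, -0, 1.331, -0.223], TCP at [0.227, -0.473, 0.194] pointing down, gripper open.
Joint ranges: [-2.94, 2.94], [-0.97, 2.17], [0.19, 2.56], [-1.23, 4.37], [0.02, 3.11], [-2.88, 2.88]. Speed limits (rad/s): [2.39, 2.39, 3.01, 3.14, 3.14, 3.14].

## Interface

Orientations are given as a unit quaternion [x, y, z, w].
In Python, from bench import env, kinematics, monitor, eyes, job gives the robot as it stands. The module is installed in compiled form; this text tells all that it offers. Calls block until the motion is done:
- env.reach(position, orientation): joint-space move of the TCP to a pose.
- env.movel(position, velocity=0.15, frame=None, guard=None): straight line of the TCP; frame=None keeps the orientation; velocity is the mean speed in m/s. With guard (N) it stops when the force on the tool has changed by that much, and returns True; else False.
- env.set_joints(angles): joint-space move.
- env.release() and env.close_gripper(effort=None): open the fingers fully, or close them until they stop; effort is the grip in N (None keeps the last).
- env.hold(seconds).
- kinematics.ik(position, orientation): joint angles nearest the present ones, or None.
- monitor.sense(): the state.
- eyes.grab_frame(name): name is "side" or "top"; returns a dict with "frame" (400x640x3 uint8, red, green, blue), "mtx" (3x3 intrinsics, pixels), "k1" (the pictures are not rectified: a ray, as slopes to the right and down, at radius r is drawn at 1 + k1 r^2 times it, then the intrinsics apply), "view" (4x4, takes a point from world to camera coordinates). Camera axes: x right, y down, z forward; pixel columns grow to the right and rows downward; lengths in m; the calibration is good to about 2 mm. A picture is of the moment at which its call begins. There is no depth.
A pose or a line that the arm cannot do raises env.MotionError and nothing moves.
- job.hand_in(): hands the job in, once; it reports no verdict.
The state is a dict: "clock": time; "joints": joint angles; "qvel": joint speeds; "joint_efforts": joint torques, N m; "position": TCP position; "ee_rot": TCP orientation; "contact_force": force on the tool from outside, world axes, zero at the start; "ft_torque": the same for the moment, N m; "finger_gap": opening from 0.0 (shut) to 1.0 (fully open).
Only numpy, scipy, OpenCV 4.12 (cv2) and the standard library are available. Lean on these libraries where they do the work, as an engineer would, in place of code of your own. Each camera call takes 0.05 s, during which the arm holds its last target. There are 200 camera calls.

## Task

Get the red stir-bar retriever out of the clips on the low shelf: first stand all three reagent bottles that are in its way in the black spill tray, then pull the retriever forward out of its clips and lay it in both notches of the blue drip rest. After that put every bottle back, upright, where it stood at the start. Do not shift the tube rack or the beaker.

Things in the scene. Friction and masses are not known exactly. Their poses are not given: they have to be found in the camera images.
- bottle_blue_mid (a point): reagent bottle, clear glass with a blank white label, blue screw cap: 145 mm tall, body 68 mm across, cap 50 mm across from 120 to 145 mm above its foot, 0.3 to 0.5 kg. Point on its axis half-way up (72 mm above its foot), z upwards. Starts on the bench in the row of three before the shelf, in any of the three places
- bottle_yellow_mid (a point): reagent bottle, brown glass with a blank white label, yellow screw cap: 145 mm tall, body 68 mm across, cap 50 mm across from 120 to 145 mm above its foot, 0.3 to 0.5 kg. Point on its axis half-way up (72 mm above its foot), z upwards. Starts on the bench in the row of three before the shelf, in any of the three places
- bottle_green_mid (a point): reagent bottle, white plastic with a blank label, green screw cap: 145 mm tall, body 68 mm across, cap 50 mm across from 120 to 145 mm above its foot, 0.3 to 0.5 kg. Point on its axis half-way up (72 mm above its foot), z upwards. Starts on the bench in the row of three before the shelf, in any of the three places
- rod_mid (a point): stir-bar retriever: red rod 240 mm long, 12 mm thick, black ends (25 mm long, 16 mm thick), 50 g. Point: its middle, on its axis; y along the rod. Held level, along the shelf's front, 85 mm above the bench, in two sprung C-clips 70 mm to either side of the shelf's middle (16 mm wide, top at 102 mm) open to the front: it snaps out forward, not upward, at 5 to 20 N, free after 20 mm
- shelf: low grey shelf, fixed: 160 mm deep, 380 mm wide, top 60 mm above the bench; tip boxes on it reach 127 mm, 80 mm behind the rod. Origin at bench height under its centre; x from front to back (away from the robot), y along its front. Rod axis at x = -92 mm; bottles at x = -146 mm, 84 mm apart
- spill_tray: black open tray, fixed: 310 mm (its x) by 116 mm (its y), wall 4 mm thick and 22 mm high, floor 4 mm thick; room for the three bottles in a row along x, 90 mm apart. Origin at bench height under its centre, z up
- rod_rest: blue drip rest, fixed: tray 290 mm (its x) by 100 mm (its y), 14 mm high, with two white supports across it at x = -75 and 75 mm (10 mm thick, 58 mm wide, 57 mm high), each with a central V notch 40 mm wide at the top. A rod lying in both, along x, middle over middle, has its axis 46 mm above the bench. Origin at bench height under its centre, z up
- tube_rack_mid (a point): orange rack of small tubes, 75 x 150 mm, 44 mm high, to be left alone. The point is its centre, half-way up
- beaker_mid (a point): glass beaker, 68 mm in diameter, 85 mm high, to be left alone. The point is on its axis, half-way up

How it is judged:
On the way, in this order (a step that is already met when the one before it is completed fails the run):
1. all three bottles stand upright in the spill tray while the retriever is still in its clips (x of bottle_blue_mid in the frame of spill_tray between -0.125 and 0.125 m and y of bottle_blue_mid in the frame of spill_tray between -0.03 and 0.03 m and z of bottle_blue_mid in the frame of spill_tray between 0.07 and 0.084 m and angle between each of bottle_blue_mid, bottle_yellow_mid, bottle_green_mid's own z axis and vertical below 0.15 rad and linear speed of each of bottle_blue, bottle_yellow, bottle_green below 0.03 m/s and x of bottle_yellow_mid in the frame of spill_tray between -0.125 and 0.125 m and y of bottle_yellow_mid in the frame of spill_tray between -0.03 and 0.03 m and z of bottle_yellow_mid in the frame of spill_tray between 0.07 and 0.084 m and x of bottle_green_mid in the frame of spill_tray between -0.125 and 0.125 m and y of bottle_green_mid in the frame of spill_tray between -0.03 and 0.03 m and z of bottle_green_mid in the frame of spill_tray between 0.07 and 0.084 m and distance of rod_mid from where it was at the start of the episode below 0.008 m), for 0.2 s.
2. the retriever lies in both notches of the drip rest (x of rod_mid in the frame of rod_rest between -0.018 and 0.018 m and y of rod_mid in the frame of rod_rest between -0.006 and 0.006 m and z of rod_mid in the frame of rod_rest between 0.04 and 0.052 m and angle between the y axis of rod_mid and the x axis of rod_rest, either way round below 0.1 rad and linear speed of rod below 0.03 m/s), for 0.2 s.
At the end, for the whole second after the job is handed in: Retriever at rest in both notches of the drip rest (middle within 18 mm lengthways, 6 mm across; axis within 0.1 rad); every bottle upright (0.1 rad), released, at rest, centre within 15 mm of where it was at the start; tube rack and beaker within 20 mm of their starts (all of step 2 and distance of each of bottle_blue_mid, bottle_yellow_mid, bottle_green_mid from where it was at the start of the episode below 0.015 m and angle between each of bottle_blue_mid, bottle_yellow_mid, bottle_green_mid's own z axis and vertical below 0.1 rad and linear speed of each of bottle_blue, bottle_yellow, bottle_green below 0.03 m/s and distance of each of tube_rack_mid, beaker_mid from where it was at the start of the episode below 0.02 m); the robot touches nothing.
It fails at once if the blue-capped bottle is tipped over (angle between bottle_blue_mid's own z axis and vertical above 0.6 rad).
It fails at once if the yellow-capped bottle is tipped over (angle between bottle_yellow_mid's own z axis and vertical above 0.6 rad).
It fails at once if the green-capped bottle is tipped over (angle between bottle_green_mid's own z axis and vertical above 0.6 rad).
It fails at once if the tube rack is shifted (distance of tube_rack_mid from where it was at the start of the episode above 0.03 m).
It fails at once if the beaker is shifted (distance of beaker_mid from where it was at the start of the episode above 0.03 m).
It also fails if it takes over 138 s, if anything falls off the work surface, if the arm or the gripper's body presses on something with over 40 N, if the wrist force passes 120 N, or if a joint passes its speed limit or range.

## Working session

There is one attempt and no reset: what is moved stays moved. The work goes in short steps, each a Python script; the robot and the scene stay as the last script left them, time stands still between calls to the robot, and variables do not carry over. Pictures are saved under pics/ and viewed, about 12 in all and at most 16, crops included, and the job is handed in when it is done.

```bash
mkdir -p pics; ls; python3 - <<'E'
from bench import env, kinematics, monitor, eyes, job
import cv2,numpy as np
for n in("top","side"):
    f=eyes.grab_frame(n); cv2.imwrite(f"pics/{n}0.png",f["frame"][:,:,::-1]); print(n,f["mtx"],f["k1"],f["view"])
s=monitor.sense();print(s, env.hold_point_z)
E
```

```text
pics
top [[422.87541532   0.         321.7006438 ]
 [  0.         422.87541532 193.76519166]
 [  0.           0.           1.        ]] -0.1058067397145887 [[ 2.38676492e-02 -9.99562558e-01 -1.74650289e-02  3.75502276e-04]
 [-9.94779782e-01 -2.20124240e-02 -9.96425490e-02  5.98812380e-01]
 [ 9.92145136e-02  1.97520911e-02 -9.94870009e-01  1.01795708e+00]
 [ 0.00000000e+00  0.00000000e+00  0.00000000e+00  1.00000000e+00]]
side [[400.52893615   0.         323.1147676 ]
 [  0.         400.52893615 204.61975811]
 [  0.           0.           1.        ]] -0.06653539507038153 [[-0.80106127 -0.59818193  0.0218911   0.47528871]
 [-0.36705353  0.46199719 -0.80736008  0.29085297]
 [ 0.47283458 -0.6547801  -0.58965285  0.76389872]
 [ 0.          0.          0.          1.        ]]
{'clock': 0.1, 'joints': array([-1.34639052e+00,  3.13364516e-01,  1.49834538e+00, -1.13197851e-05,
        1.33099631e+00, -2.23384856e-01]), 'qvel': array([ 0.00155898, -0.00220634, -0.00118464,  0.00149276,  0.00076206,
       -0.00105594]), 'joint_efforts': array([ 2.85364949e-03, -4.12903547e+01, -2.60142571e+01, -9.21524497e-05,
        3.06717106e-03,  1.93028740e-05]), 'position': array([ 0.2272448 , -0.47297692,  0.19401336]), 'ee_rot': array([ 0.37677992,  0.59881638, -0.37622892,  0.59825382]), 'contact_force': array([ 1.35690801,  0.03733809, -0.12323473]), 'ft_torque': array([-0.02698648,  0.00870931,  0.02151391]), 'finger_gap': 0.998080292998004} 0.0187
```

View pics/top0.png

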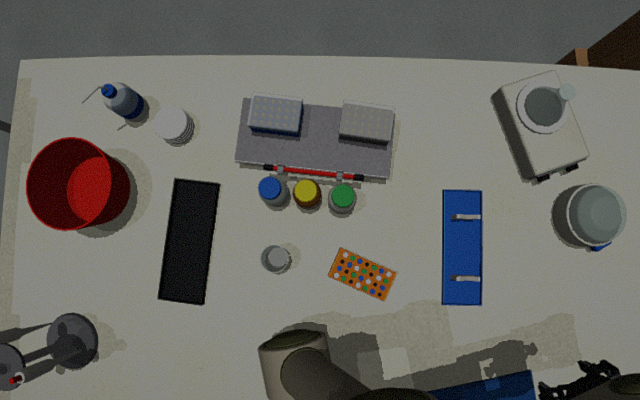

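View pics/side0.png

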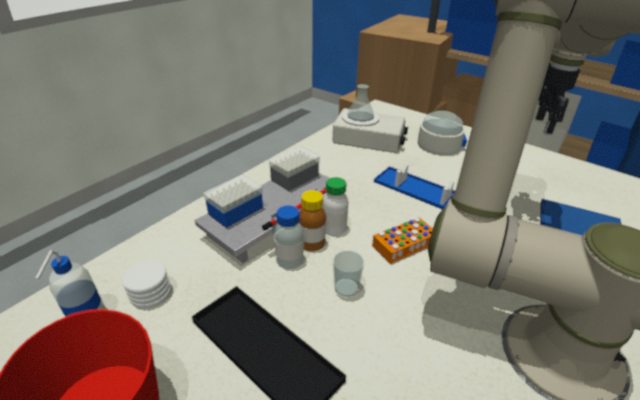

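```bash
cat > h.py <<'E'
from bench import env, kinematics, monitor, eyes, job
import cv2,numpy as np
from scipy.spatial.transform import Rotation as R
def ray(f,px):
    n=cv2.undistortPoints(np.float32(px).reshape(-1,1,2),f["mtx"],np.array([f["k1"],0,0,0.])).reshape(-1,2)
    V=f["view"];Rt=V[:3,:3].T
    return -Rt@V[:3,3], np.c_[n,np.ones(len(n))]@Rt.T
def onplane(f,px,z):
    o,d=ray(f,px); return (o+d*((z-o[2])/d[:,2])[:,None])[:,:2]
def mask(f,lo,hi,box):
    h=cv2.cvtColor(f["frame"],cv2.COLOR_RGB2HSV); m=cv2.inRange(h,np.array(lo),np.array(hi))
    k=np.zeros_like(m);x0,y0,x1,y1=box;k[y0:y1,x0:x1]=m[y0:y1,x0:x1];return k
def biggest(m):
    return max(cv2.findContours(m,cv2.RETR_EXTERNAL,cv2.CHAIN_APPROX_NONE)[0],key=cv2.contourArea)
E
python3 - <<'E'
from h import *
f=eyes.grab_frame("top"); np.set_printoptions(precision=4,suppress=True)
hue=cv2.cvtColor(f["frame"],cv2.COLOR_RGB2HSV)
for n,p in dict(b=(271,188),y=(306,190),g=(342,195),rod=(315,172),tray=(190,240),rest=(460,250),ring=(274,258)).items(): print(n,hue[p[1],p[0]])
for n,lo,hi,box in [("b",(100,120,60),(125,255,255),(250,170,290,215)),("y",(20,130,80),(35,255,255),(290,170,325,215)),("g",(45,100,50),(80,255,255),(325,178,360,220))]:
    c=biggest(mask(f,lo,hi,box)); (u,v),r=cv2.minEnclosingCircle(c)
    P=onplane(f,c.reshape(-1,2),.145);(X,Y),rr=cv2.minEnclosingCircle(P.astype(np.float32))
    print(n,(u,v),r,"world",X,Y,"r",rr, "at rect mid", (P.min(0)+P.max(0))/2,P.max(0)-P.min(0))
for n,m,zs in [("rod",mask(f,(0,150,80),(6,255,255),(255,155,370,190))|mask(f,(174,150,80),(180,255,255),(255,155,370,190)),.085),("tray",mask(f,(0,0,0),(180,255,45),(150,170,230,312)),.022),("rest",mask(f,(100,120,60),(125,255,255),(430,180,495,312)),.014)]:
    ps=np.argwhere(m)[:,::-1] if n=="rod" else biggest(m).reshape(-1,2)
    P=onplane(f,ps,zs).astype(np.float32); q=cv2.minAreaRect(P); print(n,q); print(cv2.boxPoints(q))
E
```

```text
b [108 217 122]
y [ 29 203 142]
g [ 69 181 104]
rod [  1 222 140]
tray [30  8 33]
rest [108 222 117]
ring [ 68   9 108]
b (269.23529052734375, 187.61764526367188) 11.265419960021973 world 0.5984638333320618 0.1285998374223709 r 0.025086473673582077 at rect mid [0.5986 0.1289] [0.0472 0.0493]
y (305.4457702636719, 190.31324768066406) 11.574721336364746 world 0.5941585898399353 0.04802243039011955 r 0.025766436010599136 at rect mid [0.5947 0.0479] [0.0491 0.051 ]
g (342.769775390625, 195.3930206298828) 11.609355926513672 world 0.5846666097640991 -0.034652598202228546 r 0.025787269696593285 at rect mid [ 0.5845 -0.0351] [0.051  0.0485]
rod ((0.6443734765052795, 0.035173188894987106), (0.19077320396900177, 0.00951160304248333), 84.79925537109375)
[[ 0.631  -0.0594]
 [ 0.6405 -0.0603]
 [ 0.6578  0.1297]
 [ 0.6483  0.1306]]
tray ((0.4732321798801422, 0.3464861214160919), (0.12003570795059204, 0.30675849318504333), 84.5588607788086)
[[0.3149 0.3013]
 [0.6202 0.2722]
 [0.6316 0.3917]
 [0.3262 0.4208]]
rest ((0.4742157459259033, -0.34062355756759644), (0.0978098139166832, 0.2878586947917938), 89.82823944091797)
[[ 0.3301 -0.3891]
 [ 0.618  -0.39  ]
 [ 0.6183 -0.2922]
 [ 0.3304 -0.2913]]
```

```bash
cat >> h.py <<'E'
ROW=-np.arctan2(.0138,.1636)   # shelf yaw
B=dict(b=(.5985,.1288),y=(.5943,.0480),g=(.5846,-.0349))
TRAY=np.array([.4732,.3465]);TY=-.095
SLOT={k:TRAY+s*np.array([np.cos(TY),np.sin(TY)]) for k,s in dict(b=.09,y=0.,g=-.09).items()}
def q(th):
    x=np.array([0,0,-1.]);z=np.array([np.cos(th),np.sin(th),0]);return R.from_matrix(np.c_[x,np.cross(z,x),z]).as_quat()
def best(p,th):
    j0=monitor.sense()["joints"];c=[]
    for t in(th,th+np.pi):
        j=kinematics.ik(p,q(t))
        if j is not None:c.append((np.abs(np.array(j)-j0).max(),t))
    return q(min(c)[1])
def above(xy,th,z): p=[*xy,z];env.reach(p,best(p,th))
def st(n=""):
    s=monitor.sense();print(n,"t%.1f"%s["clock"],s["position"].round(4),"gap%.3f"%s["finger_gap"],s["contact_force"].round(1));return s
ZG=.114;UP=.30
def pick(xy,th,z,up=UP,effort=50):
    above(xy,th,up);env.movel([*xy,z+.05],.3);env.movel([*xy,z],.1);st("at");env.close_gripper(effort);st("grip");env.movel([*xy,up],.25);st("up")
def place(xy,th,z,up=UP):
    above(xy,th,up);env.movel([*xy,z+.04],.3);g=env.movel([*xy,z],.06,guard=8);st("down %s"%g);env.hold(.2);env.release();st("rel");env.movel([*xy,up],.25)
E
python3 - <<'E'
from h import *
pick(B["b"],ROW,ZG)
f=eyes.grab_frame("side");cv2.imwrite("pics/s1.png",f["frame"][:,:,::-1])
E
```

```text
at t3.9 [0.5991 0.1288 0.1151] gap1.003 [-0.3  0.1  1.1]
grip t4.7 [0.5985 0.1288 0.114 ] gap-0.002 [-0.8 -0.8 -0.5]
up t5.6 [0.5981 0.1288 0.2985] gap-0.001 [-0.7  0.3 -0.3]
```

View pics/s1.png

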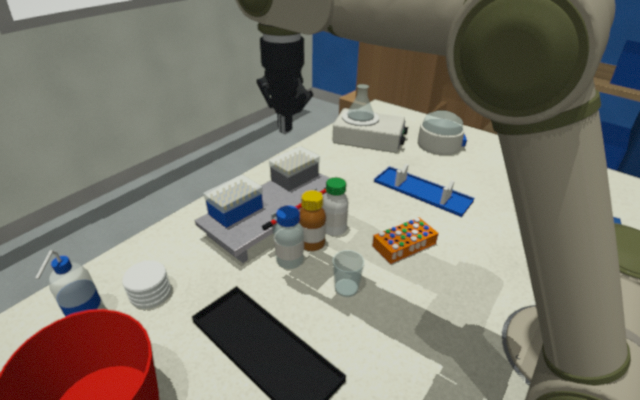

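```bash
python3 - <<'E'
from h import *
np.set_printoptions(precision=4,suppress=True)
p=monitor.sense()["position"]
def tri(ft,pt,fs,ps):
    o1,d1=ray(ft,[pt]);o2,d2=ray(fs,[ps]);A=np.c_[d1[0],-d2[0]];s=np.linalg.lstsq(A,o2-o1,rcond=None)[0]
    a,b=o1+s[0]*d1[0],o2+s[1]*d2[0];return (a+b)/2,np.linalg.norm(a-b)
t=eyes.grab_frame("top");s=eyes.grab_frame("side")
for f in(t,s):
    V=f["view"];print(cv2.projectPoints(p.reshape(1,1,3),cv2.Rodrigues(V[:3,:3])[0],V[:3,3],f["mtx"],np.array([f["k1"],0,0,0]))[0].ravel())
C=[("b",(100,120,60),(125,255,255),(269,187.6),(270,200,304,230)),("y",(20,150,80),(35,255,255),(305.4,190.3),(296,185,330,212)),("g",(45,100,50),(80,255,255),(342.8,195.4),(320,170,352,200))]
for n,lo,hi,pt,bs in C:
    c=biggest(mask(s,lo,hi,bs)).reshape(-1,2); print(n,c.min(0),c.max(0))
    top=[c[:,0].min()/2+c[:,0].max()/2, c[:,1].min()+6.]  # approx centre of the top disc
    print(tri(t,pt,s,top))
cv2.imwrite("pics/t1.png",t["frame"][:,:,::-1])
E
```

```text
[257.46   178.3355]
[285.3601 148.7453]
b [276 206] [298 226]
(array([0.5989, 0.1296, 0.142 ]), np.float64(0.0006858826965778922))
y [302 191] [322 210]
(array([0.5942, 0.0481, 0.1397]), np.float64(0.0010778204508712257))
g [326 178] [345 194]
(array([ 0.5853, -0.035 ,  0.1368]), np.float64(0.00013768747040241784))
```

View pics/t1.png

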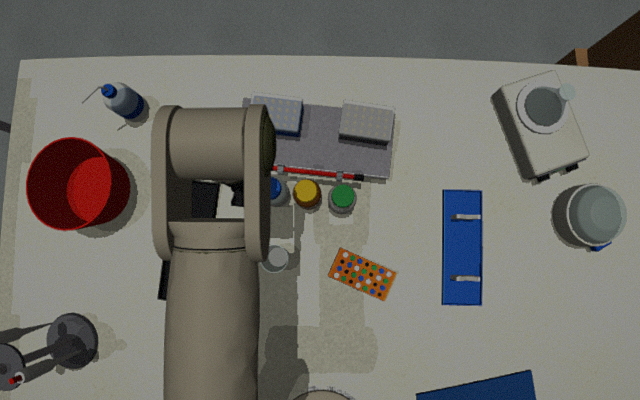

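```bash
python3 - <<'E'
from h import *
t=eyes.grab_frame("top");s=eyes.grab_frame("side")
a=cv2.resize(s["frame"][20:150,230:350],None,fx=4,fy=4,interpolation=2);b=cv2.resize(t["frame"][150:230,180:300],None,fx=4,fy=4,interpolation=2)
im=np.zeros((540,800,3),np.uint8);im[:520,:400]=a[:,40:440];im[:320,400:]=b[:,40:440];cv2.imwrite("pics/c1.png",cv2.convertScaleAbs(im[:,:,::-1],alpha=1.8))
E
```

```text
(no output)
```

View pics/c1.png

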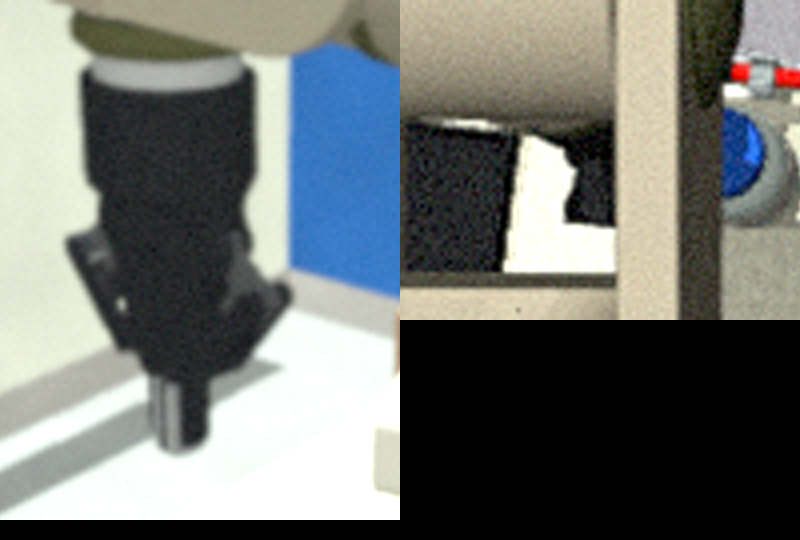

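```bash
python3 - <<'E'
from h import *
def proj(f,p):
    V=f["view"];return cv2.projectPoints(np.array(p).reshape(1,1,3),cv2.Rodrigues(V[:3,:3])[0],V[:3,3],f["mtx"],np.array([f["k1"],0,0,0]))[0].ravel()
def crop(n):
    f=eyes.grab_frame(n);p=monitor.sense()["position"];u,v=proj(f,p).astype(int);print(n,u,v,p.round(4))
    x,y=np.clip([u-50,v-75],0,[540,300]);print("org",x,y);c=cv2.resize(f["frame"][y:y+100,x:x+100],None,fx=4,fy=4);return c
T=[]
above((.45,.2),ROW,.30);env.movel([.45,.2,.10],.25)
T.append(crop("side"))
g=env.movel([.45,.2,-.06],.03,guard=4);s=st(g);env.movel([.45,.2,.10],.2)
above((.45,-.2),ROW,.25);T.append(crop("side"))
cv2.imwrite("pics/c2.png",cv2.convertScaleAbs(np.hstack(T)[:,:,::-1],alpha=1.6));st()
E
```

```text
side 321 273 [0.451  0.2    0.1011]
org 271 198
True t11.4 [ 0.4501  0.2    -0.0368] gap0.002 [-2.8 -0.7  7.9]
side 422 135 [ 0.4502 -0.1991  0.2496]
org 372 60
 t13.9 [ 0.4502 -0.1991  0.2496] gap0.001 [ 0.2 -0.1 -0.2]
```

View pics/c2.png

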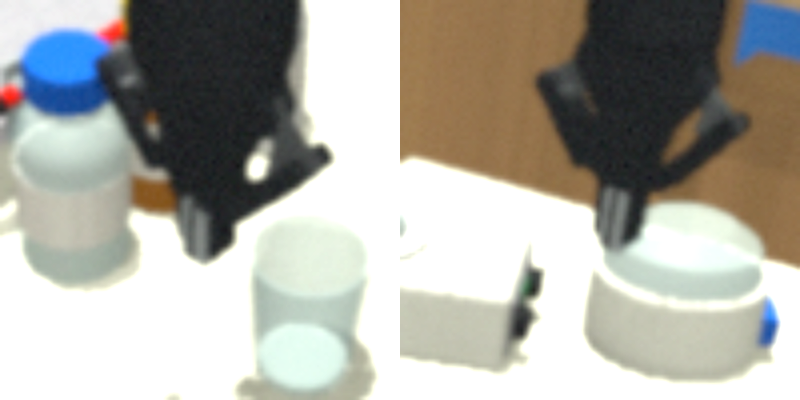

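```bash
python3 - <<'E'
from h import *
from scipy.optimize import least_squares
f=eyes.grab_frame("side");V=f["view"]
P=np.array([[.5981,.1288,.2985],[.451,.2,.1011],[.4502,-.1991,.2496]]);O=np.array([[285,132.3],[322.2,262],[426.2,120.5]])
pr=lambda P:cv2.projectPoints(P.reshape(-1,1,3),cv2.Rodrigues(V[:3,:3])[0],V[:3,3],f["mtx"],np.array([f["k1"],0,0,0]))[0].reshape(-1,2)
print(pr(P+[0,0,.037])-O)
r=least_squares(lambda d:(pr(P+d)-O).ravel(),[0,0,.03]);print(r.x,r.fun)
r=least_squares(lambda d:(pr(P+np.r_[d,.037])-O).ravel(),[0,0]);print(r.x,r.fun)
E
```

```text
[[-0.29539239 -0.83911236]
 [-0.44683405 -1.82362035]
 [-1.35941505  0.30248597]]
[-0.00564213  0.00582074  0.04005725] [-0.13374436 -0.43213361  0.12250528 -0.00839021  0.00835924  0.54455283]
[-0.0033055  0.0023714] [ 0.18958933  0.06746824  0.19331413 -0.38754733 -0.50023116  1.00706295]
```

The bench touch shows the real finger tips sit 36 mm above the reported TCP. The camera offsets agree, and the lateral error is at most 3 mm. I'll correct z by that amount.

```bash
sed -i 's/^ZG=.*/OFF=.036;ZG=.114-OFF;UP=.27/' h.py; python3 - <<'E'
from h import *
env.release()
pick(B["b"],ROW,ZG)
f=eyes.grab_frame("side");cv2.imwrite("pics/s2.png",f["frame"][:,:,::-1])
E
```

```text
at t17.4 [0.5991 0.1288 0.079 ] gap1.001 [-0.6  0.1  0.6]
grip t17.8 [0.599  0.1288 0.0789] gap0.574 [ 0.5 -0.4  5.7]
up t18.7 [0.5978 0.1288 0.2678] gap0.571 [ 0.   0.5 -6.2]
```

View pics/s2.png

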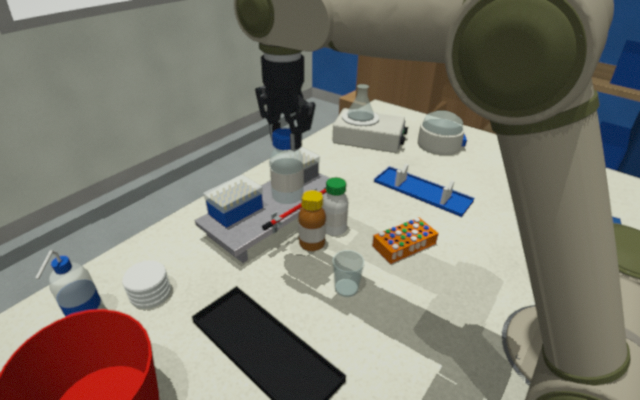

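```bash
python3 - <<'E'
from h import *
T=TY+np.pi/2
place(SLOT["b"],T,ZG+.004)
for k in "yg":
    pick(B[k],ROW,ZG); place(SLOT[k],T,ZG+.004)
above((.45,-.1),ROW,.27)
f=eyes.grab_frame("top");cv2.imwrite("pics/t3.png",f["frame"][:,:,::-1])
E
```

```text
down True t21.1 [0.562  0.3379 0.0828] gap0.565 [-1.   0.9  4.5]
rel t21.8 [0.5613 0.3374 0.0814] gap0.996 [-0.3  0.1 -0.1]
at t25.1 [0.5949 0.0479 0.079 ] gap1.001 [-0.2  1.1  0.5]
grip t25.5 [0.5948 0.0479 0.0788] gap0.568 [ 0.6 -0.3  5.8]
up t26.4 [0.5937 0.0481 0.268 ] gap0.571 [ 0.4  0.2 -3.8]
down True t28.9 [0.4726 0.3464 0.0828] gap0.573 [-1.4  0.1  4.7]
rel t29.6 [0.472  0.346  0.0819] gap0.999 [ 0.9 -0.4 -0.8]
at t33.3 [ 0.5852 -0.035   0.0789] gap0.995 [0.3 0.2 0.5]
grip t33.7 [ 0.585  -0.035   0.0788] gap0.567 [-0.5  0.   5.2]
up t34.6 [ 0.584  -0.0348  0.268 ] gap0.568 [ 0.6 -0.8 -4.8]
down True t37.5 [0.383  0.3548 0.0828] gap0.573 [-0.9  0.6  4.9]
rel t38.1 [0.3823 0.3543 0.0819] gap0.994 [0.1 0.4 0.5]
```

View pics/t3.png

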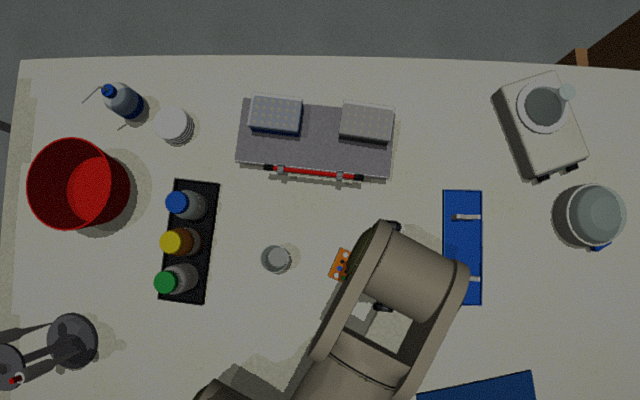

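```bash
python3 - <<'E'
from h import *
f=eyes.grab_frame("top");np.set_printoptions(precision=4,suppress=True)
c,s=np.cos(TY),np.sin(TY)
for n,lo,hi,box in [("b",(100,120,60),(125,255,255),(160,185,195,220)),("y",(20,130,80),(35,255,255),(155,225,190,260)),("g",(45,100,50),(80,255,255),(150,265,185,298))]:
    P=onplane(f,biggest(mask(f,lo,hi,box)).reshape(-1,2),.149);m=cv2.minEnclosingCircle(P.astype(np.float32));d=np.array(m[0])-TRAY
    print(n,m,"tray",[c*d[0]+s*d[1],-s*d[0]+c*d[1]])
b=(255,155,372,190)
m=mask(f,(0,150,80),(6,255,255),b)|mask(f,(174,150,80),(180,255,255),b)
print("red",cv2.minAreaRect(onplane(f,np.argwhere(m)[:,::-1],.085).astype(np.float32)))
k=mask(f,(0,0,0),(180,255,42),b);
n,l,S,C=cv2.connectedComponentsWithStats(k)
for i in range(1,n):
    if S[i,4]>15:print("black",S[i],onplane(f,[C[i]],.085))
w=mask(f,(0,0,115),(180,90,255),(446,195,478,300));n,l,S,C=cv2.connectedComponentsWithStats(w)
for i in range(1,n):
    if S[i,4]>10:print("sup",S[i],onplane(f,[C[i]],.05))
E
```

```text
b ((0.5615764260292053, 0.3371717631816864), 0.02540051005780697) tray [np.float64(0.08886277737926936), np.float64(-0.0009030372509235187)]
y ((0.47251084446907043, 0.34583380818367004), 0.025381360203027725) tray [np.float64(-0.0006228549852677273), np.float64(-0.0007285592283973458)]
g ((0.3834168612957001, 0.3543508052825928), 0.025490518659353256) tray [np.float64(-0.09012300206371954), np.float64(-0.000701169168997727)]
red ((0.64411860704422, 0.035196453332901), (0.1907735913991928, 0.009516876190900803), 84.79113006591797)
black [263 164  10   7  53] [[0.6537 0.1421]]
black [354 175  10   6  54] [[ 0.6338 -0.0731]]
sup [457 214  21   5  76] [[ 0.55   -0.3405]]
sup [470 277   8   5  30] [[ 0.3991 -0.3577]]
sup [448 294   5   6  11] [[ 0.3542 -0.2995]]
```

```bash
python3 - <<'E'
from h import *
r=np.array([.6441,.0352]);th=-.0915;d=np.array([np.cos(th),np.sin(th)]);z=.068-OFF
above(r,th,.2);env.movel([*r,z+.05],.25)
print("guard",env.movel([*r,z],.06,guard=8));st("at")
env.close_gripper(100);s=st("grip")
p=s["position"].copy()
if .05<s["finger_gap"]<.3:
    e=r-.06*d;env.movel([*e,z],.06);st("pulled");env.movel([*e,.2],.2);st("up")
f=eyes.grab_frame("side");cv2.imwrite("pics/s4.png",f["frame"][:,:,::-1])
E
```

```text
guard False
at t43.4 [0.6444 0.0352 0.0324] gap0.996 [-0.5 -1.   0.2]
grip t44.1 [0.6445 0.0351 0.0324] gap0.103 [1.1 0.6 2.2]
pulled t45.3 [0.5846 0.0406 0.032 ] gap0.101 [ 0.3  0.7 -0.3]
up t46.2 [0.5838 0.0408 0.1987] gap0.101 [ 0.3 -0.5 -0.6]
```

View pics/s4.png

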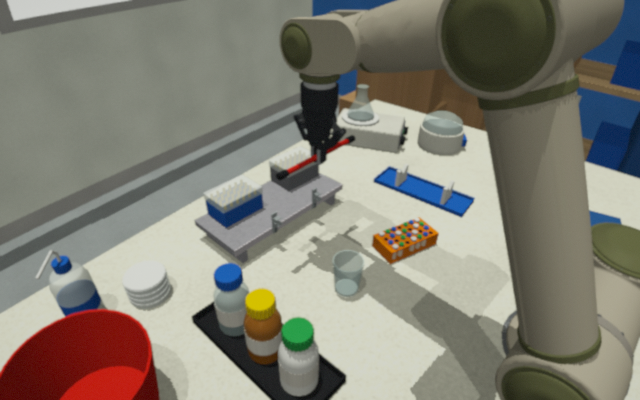

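```bash
python3 - <<'E'
from h import *
np.set_printoptions(precision=4,suppress=True)
c=np.array([.4745,-.3405]);z=.029-OFF
above(c,np.pi/2,.2);env.movel([*c,z+.04],.2);g=env.movel([*c,z],.05,guard=6);st(g);env.hold(.2)
env.release();st();env.movel([*c,.2],.15);above((.35,0.),ROW,.27)
f=eyes.grab_frame("top");b=(430,180,495,312)
m=mask(f,(0,140,60),(7,255,255),b)|mask(f,(173,140,60),(180,255,255),b)
q_=cv2.minAreaRect(onplane(f,np.argwhere(m)[:,::-1],.046).astype(np.float32));print(q_)
cv2.imwrite("pics/t5.png",cv2.resize(f["frame"][170:320,400:520],None,fx=4,fy=4)[:,:,::-1])
E
```

```text
True t49.5 [ 0.4743 -0.3411 -0.0039] gap0.106 [ 0.6 -3.6  0.9]
 t50.4 [ 0.474  -0.3401 -0.0038] gap0.994 [-0.   0.5  0.1]
((0.4717791974544525, -0.34241774678230286), (0.010177968069911003, 0.19143594801425934), 89.89073944091797)
```

View pics/t5.png

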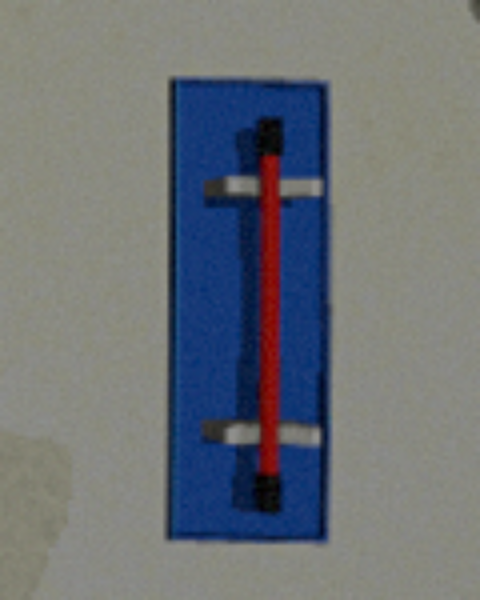

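```bash
python3 - <<'E'
from h import *
np.set_printoptions(precision=4,suppress=True)
T=TY+np.pi/2
for k in "gyb":
    pick(SLOT[k],T,ZG+.004); place(B[k],ROW,ZG)
above((.3,-.2),ROW,.30);st()
t=eyes.grab_frame("top")
for n,lo,hi,box in [("b",(100,120,60),(125,255,255),(250,170,290,215)),("y",(20,130,80),(35,255,255),(290,170,325,215)),("g",(45,100,50),(80,255,255),(325,178,360,220))]:
    P=onplane(t,biggest(mask(t,lo,hi,box)).reshape(-1,2),.145);m=cv2.minEnclosingCircle(P.astype(np.float32));print(n,m,"shift",np.array(m[0])-B[n])
s=eyes.grab_frame("side");cv2.imwrite("pics/t6.png",t["frame"][:,:,::-1]);cv2.imwrite("pics/s6.png",s["frame"][:,:,::-1])
E
```

```text
at t55.9 [0.3841 0.3554 0.083 ] gap0.999 [-0.5  0.4 -0.7]
grip t56.4 [0.3839 0.3552 0.0828] gap0.570 [-1.6 -0.8  5.4]
up t57.2 [0.383  0.3547 0.2681] gap0.571 [ 0.2 -0.2 -3.9]
down True t60.1 [ 0.584  -0.0347  0.0789] gap0.574 [-1.1  0.6  5. ]
rel t60.8 [ 0.5832 -0.0345  0.0778] gap1.005 [-0.1  0.  -0.6]
at t64.5 [0.4737 0.3468 0.083 ] gap0.999 [-0.3  1.1  1. ]
grip t64.9 [0.4736 0.3466 0.0829] gap0.570 [-0.1 -1.1  6. ]
up t65.8 [0.4726 0.3462 0.268 ] gap0.568 [ 1.3 -0.4 -4.5]
down True t68.3 [0.5937 0.0481 0.0789] gap0.567 [-1.4  0.3  4.4]
rel t69.0 [0.5929 0.0481 0.0779] gap1.003 [ 0.1  0.2 -0.5]
at t72.3 [0.5633 0.3382 0.0831] gap0.999 [ 0.2 -0.2  0.7]
grip t72.7 [0.5631 0.3382 0.0829] gap0.573 [0.  1.1 5.5]
up t73.6 [0.5623 0.3377 0.2675] gap0.570 [-0.6 -0.1 -5.5]
down True t76.0 [0.5978 0.1288 0.0789] gap0.568 [-1.   0.6  4.3]
rel t76.7 [0.5968 0.1287 0.0776] gap0.997 [ 0.   0.2 -0.2]
 t79.2 [ 0.3004 -0.1999  0.3   ] gap1.001 [ 0.2 -0.8  0.3]
b ((0.5967002511024475, 0.12972098588943481), 0.025102119892835617) shift [-0.0018  0.0009]
y ((0.5926702618598938, 0.049522385001182556), 0.02538200654089451) shift [-0.0016  0.0015]
g ((0.5826635360717773, -0.03279665857553482), 0.025387538596987724) shift [-0.0019  0.0021]
```

View pics/t6.png

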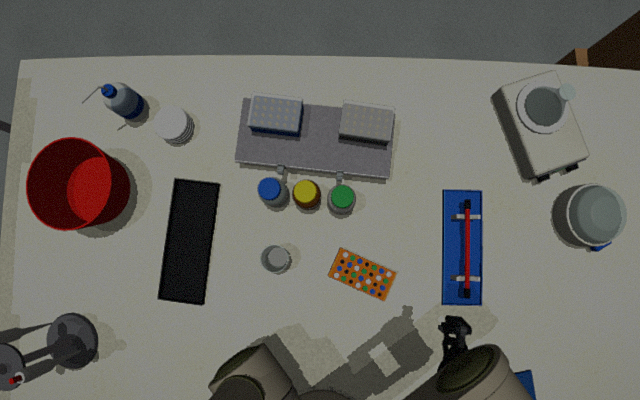

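View pics/s6.png

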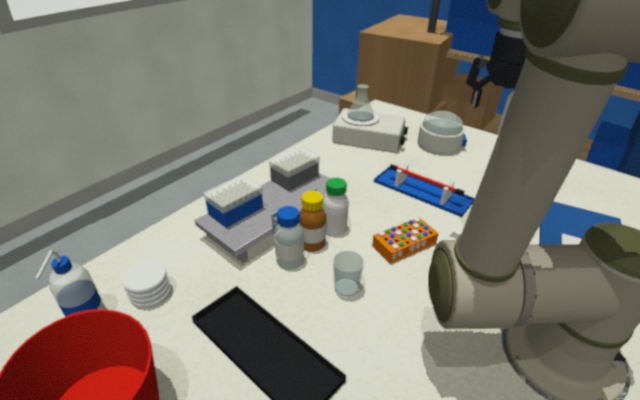

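The top view shows the bottles at (270,191), (306,193) and (342,197), within 3 mm of their starts. The rod lies in the rest at x≈467, and the rack and beaker have not moved. The side view shows the bottles upright.

```bash
python3 -c "
from bench import job;job.hand_in()"
```

```text
the job is handed in; nothing more can be done
```

The job is done and handed in at about 79 s of the 138 s allowed; no verdict was reported. I stood the three bottles in the spill tray, pulled the retriever forward out of its clips and laid it in both notches of the drip rest. Then I put the bottles back in their starting places.

**One failed attempt:** my first grasp closed on nothing above the blue bottle's cap. A guarded touch on the bench showed the real finger tips sit about 36 mm higher than the reported tool position, and the side camera agreed. I corrected all heights by that amount, and every later grasp held.

**Last checks:**
- **Bottles:** upright in the side view and released, with caps within about 3 mm of where they started.
- **Retriever:** about 2.5 mm off lengthways and 2 mm across, with its axis within 0.01 rad.
- **Tube rack and beaker:** no visible movement in either camera view; I did not measure them.
- **Arm:** clear of everything, with the contact force near zero.

The measured rod middle lay about 8 mm along the shelf from the bottle row's middle. I gripped the rod at its measured middle, and the final lengthways check was well within tolerance.

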